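# Pack the sampling caddy

### The job

Pack the grey caddy for a sampling round: stand the two tall capped tubes in the two narrow tube wells, the larger glass beaker in the wide ring, and lay the petri dish flat between the four pegs, each fully down on its insert. Set each one down gently rather than dropping it, and do not tip the beaker or the dish over on the way. Leave the squat orange-capped pot and the smaller beaker standing where they are.

Things in the scene. Friction and masses are not known exactly. Their poses are not given: they have to be found in the camera images.
- tube_a: Tall 50 ml conical sample tube with an orange screw cap, standing upright. 113 mm tall; clear body 30 mm across, cap 36 mm across from 99 mm up to the top, 45 g. Best gripped by the cap. Origin at the centre of its underside, z up. The two tall tubes are alike and either may go in either tube well.
- tube_b: Tall 50 ml conical sample tube with an orange screw cap, standing upright. 113 mm tall; clear body 30 mm across, cap 36 mm across from 99 mm up to the top, 45 g. Best gripped by the cap. Origin at the centre of its underside, z up. The two tall tubes are alike and either may go in either tube well.
- beaker_100: Open clear glass beaker, the larger of the two: 54 mm across, 68 mm tall, base 50 mm across, 70 g, standing upright. Can be gripped across its outside near the top. Origin at the centre of its underside, z up.
- dish: Round flat petri dish with its lid on, 57 mm across and 14 mm tall, pale filling, 20 g, lying flat. The wider lid part is from 4 to 14 mm up. Origin at the centre of its underside, z up.
- squat_pot: Look-alike that stays: squat specimen pot with an orange screw cap like the tubes', but only 62 mm tall and 43 to 45 mm across. Origin at the centre of its underside, z up.
- small_beaker: Look-alike that stays: the smaller open glass beaker, 41 mm across and 46 mm tall. Origin at the centre of its underside, z up.
- tube_well_1: White insert with a narrow tube well: central upright ring, 46 mm inside, 54 mm outside, low ribs at its foot, rim 49 mm above origin. Fixed, on a 102 mm square base plate 4 mm thick. Origin: centre of the plate's underside (4 mm above the bench), z up, x and y along its edges; things stand on its top, z = 4 mm. The four inserts stand 2 by 2 in any order, 105 mm apart, in a grey caddy.
- tube_well_2: White insert with a narrow tube well: central upright ring, 46 mm inside, 54 mm outside, low ribs at its foot, rim 49 mm above origin. Fixed, on a 102 mm square base plate 4 mm thick. Origin: centre of the plate's underside (4 mm above the bench), z up, x and y along its edges; things stand on its top, z = 4 mm. The four inserts stand 2 by 2 in any order, 105 mm apart, in a grey caddy.
- beaker_well: White insert with a wide low beaker ring, central: 70 mm inside, 78 mm outside, rim 26 mm above origin. Fixed, on a 102 mm square base plate 4 mm thick. Origin: centre of the plate's underside (4 mm above the bench), z up, x and y along its edges; things stand on its top, z = 4 mm. The four inserts stand 2 by 2 in any order, 105 mm apart, in a grey caddy (rim 24 mm above bench).
- dish_bay: White dish insert: 4 pegs, tops 13 mm above origin, on its diagonals round a free circle 73 mm across; open along x and y. Fixed, on a 102 mm square base plate 4 mm thick. Origin: centre of the plate's underside (4 mm above the bench), z up, x and y along its edges; things stand on its top, z = 4 mm. The four inserts stand 2 by 2 in any order, 105 mm apart, in a grey caddy.
Mind the look-alikes: they are no part of the job. Leave any purple or turquoise look-alike of the beaker_100 alone. What is shaped like the tube_a but black is not meant.

How it is judged (in metres and radians):
At the end, for the whole second after the job is handed in: Tubes (within 12 mm of centre, one per tube well), larger beaker (14 mm) and dish (12 mm) each stand upright or flat on their insert (within 5 mm of its plate, tilt under 0.12 rad), released, at rest; the squat pot and smaller beaker stand within 30 mm of their start (((horizontal distance between tube_a and tube_well_1 below 0.012 m and z of tube_a in the frame of tube_well_1 between 0.001 and 0.009 m and angle between each of tube_a, tube_b's own z axis and vertical below 0.12 rad and horizontal distance between tube_b and tube_well_2 below 0.012 m and z of tube_b in the frame of tube_well_2 between 0.001 and 0.009 m) or (horizontal distance between tube_a and tube_well_2 below 0.012 m and z of tube_a in the frame of tube_well_2 between 0.001 and 0.009 m and angle between each of tube_a, tube_b's own z axis and vertical below 0.12 rad and horizontal distance between tube_b and tube_well_1 below 0.012 m and z of tube_b in the frame of tube_well_1 between 0.001 and 0.009 m)) and horizontal distance between beaker_100 and beaker_well below 0.014 m and z of beaker_100 in the frame of beaker_well between 0.001 and 0.009 m and angle between each of beaker_100, dish's own z axis and vertical below 0.12 rad and horizontal distance between dish and dish_bay below 0.012 m and z of dish in the frame of dish_bay between 0.001 and 0.009 m and linear speed of each of tube_a, tube_b, beaker_100, dish below 0.02 m/s and angular speed of each of tube_a, tube_b, beaker_100, dish below 0.2 rad/s and distance of each of squat_pot, small_beaker from where it was at the start of the episode below 0.03 m and angle between each of squat_pot, small_beaker's own z axis and vertical below 0.15 rad); the robot touches nothing.
It fails at once if one of the four things is dropped or knocked (faster than 0.6 m/s with its underside less than 45 mm above the bench) ((height (world z) of tube_a below 0.045 m and linear speed of tube_a above 0.6 m/s) or (height (world z) of tube_b below 0.045 m and linear speed of tube_b above 0.6 m/s) or (height (world z) of beaker_100 below 0.045 m and linear speed of beaker_100 above 0.6 m/s) or (height (world z) of dish below 0.045 m and linear speed of dish above 0.6 m/s)).
It fails at once if the larger beaker or the dish is tipped by more than 0.8 rad (angle between any of beaker_100, dish's own z axis and vertical above 0.8 rad).
It fails at once if a look-alike (squat pot or smaller beaker) is moved more than 30 mm or tipped over (distance of any of squat_pot, small_beaker from where it was at the start of the episode above 0.03 m or angle between any of squat_pot, small_beaker's own z axis and vertical above 0.5 rad).
It also fails if it takes over 120 s, if anything falls off the work surface, if the arm or the gripper's body presses on something with over 40 N, if the wrist force passes 120 N, or if a joint passes its speed limit or range.

### The arm

A 6-joint arm with a two-finger parallel gripper is mounted at the origin on a cart in front of the work surface, level with it; the furniture and walls round the work are solid. World frame = base frame: x ahead of the robot, y to its left, z up, the work surface at z = 0. Lengths are in mm, angles in degrees, forces in N, time in s.
With the tool pointing down it reaches from about 375 to 975 mm from the base axis. Payload 3.8 kg.
Tool frame: the origin (TCP) lies at the very end of the fingers, on their centre line; the grasp point (between the pads) lies 19 mm behind it; z points along the fingers, y is the line along which they close (so a half turn about z gives the same grasp; the last joint's range is limited). The gripper opens to 88 mm and grips with 3 to 60 N. Pads are 18 mm wide; open, the fingers measure 123 mm over their backs; the gripper's body (75 mm by 187 mm) begins 45 mm behind the grasp point.
Start: joints at [-71.328, 15.12, 91.902, -0, 72.978, -2.114], TCP at [239.547, -631.059, 238.706] pointing down, gripper open.
Joint ranges: [-150.88, 150.88], [-54.13, 125.18], [17.81, 147.31], [-75.09, 255.09], [0, 152.58], [-146.25, 146.25]. Speed limits (degrees/s): [147.25, 147.25, 180, 180, 180, 180].

### API

Orientations are given as [roll, pitch, yaw] about the fixed x, y, z axes, in that order (R = Rz(yaw) Ry(pitch) Rx(roll)).
In Python, from cell import robot gives the robot as it stands. The module is installed in compiled form; this text tells all that it offers.
- The arm moves only by the tool carry_out, never from a script. Its arguments are lists of equal length, an entry for each row: "hand": the opening, from 0 (shut) to 1 (fully open); "translation": the shift along the tool's x, y, z in mm, a list of three; "turn": the turn about the tool's z in rad. A call has exactly 8 rows; each row is the pose to reach, as a shift and turn from the pose commanded when the call began, along the tool's axes at that moment; what a row does not reach only later rows make up. A row lasts 1/12 s, in which the tool goes at most 41.7 mm and 7.16 degrees, less where a joint would pass 70% of its speed; a pose out of reach is approached as far as the arm can. A call with a gripper value outside its range is refused whole. The fingers move at their own pace and stop on an object; the grip force is fixed at half the most. Time passes only in rows, so rows that repeat a pose let the fingers close, or fill a call up. It gives the time, the measured TCP pose, the force, the opening and the grip force at its end, in the units of the state.
- robot.get_state(): the state, without advancing time (a new reading comes with each control period).
- robot.grab_frame(name): name is "scene" or "top"; returns (picture, depth): 420x560x3 uint8, red, green, blue; 420x560 float32, mm along the optical axis (not along the pixel's ray), 0 where there is no reading.
- robot.get_calibration(name): a dict with "fx", "fy", "cx", "cy" (pixels), "extrinsics" (4x4, takes a point from world to camera coordinates). Camera axes: x right, y down, z forward; pixel columns grow to the right and rows downward; lengths in mm; the calibration is good to about 2 mm. A picture is of the moment at which its call begins. get_calibration takes no time and is no camera call.
- robot.finish_job(): hands the job in; it is judged then, once.
Trained networks look in the newest picture that a camera, given by its name, has taken for a name from the list of things; names that differ only in an ending like _2 or _b are one class to them, and where a whole thing is asked for, a point or a joint stands for the part that bears it (a point fixed in the world has none). Each returns a list of dicts, best first, with "score" (0 to 1); they miss things now and then, are a little off and sometimes report something else, mostly with a low value. They report only what shows in the picture. A call takes as long as a camera call. They do not tell look-alikes from the thing itself.
- robot.boxes_of(thing, camera): "position" ([x, y, z] in mm, in the coordinates of the camera as it stood for that picture, good to about 4 mm: the middle of the surface that is visible of it).
The state is a dict: "t": time; "qpos": joint angles; "qvel": joint speeds; "tau": joint torques, N m; "eef_pos": TCP position; "ee_rot": TCP orientation; "contact_force": force on the tool from outside, world axes, zero at the start; "torque": the same for the moment, N m; "width": opening from 0.0 (shut) to 1.0 (fully open); "grasp_force": force on a finger pad.
Only numpy, scipy, OpenCV 4.12 (cv2) and the standard library are available. Lean on these libraries where they do the work, as an engineer would, in place of code of your own. Each camera call takes 0.05 s, during which the arm holds its last target. There are 200 camera calls.

## Working session

There is one attempt and no reset: what is moved stays moved. The work goes in short steps, Python scripts to look and compute and a tool call to move; the robot and the scene stay as the last step left them, time stands still between calls to the robot, and variables do not carry over. Pictures are saved under pics/ and viewed, at most 14 in all, crops included, and the job is handed in when it is done.

Besides the shell and the picture viewer there is one more tool, called after "Emit:" as name(argument=value, ...), one argument or row to a line, values as JSON. carry_out: Moves the arm, as the interface text tells. Its arguments: {"type":"object","properties":{"hand":{"type":"array"},"translation":{"type":"array"},"turn":{"type":"array"}},"required":["hand","translation","turn"]}

```bash
mkdir -p pics; cat > h.py <<'E'
from cell import robot
import numpy as np, cv2
def w(cam,p):
    E=np.array(robot.get_calibration(cam)["extrinsics"]); return (np.linalg.inv(E)@np.r_[p,1])[:3]
def cloud(cam,d):
    c=robot.get_calibration(cam); v,u=np.indices(d.shape)
    P=np.stack([(u-c["cx"])*d/c["fx"],(v-c["cy"])*d/c["fy"],d,np.ones_like(d)],-1)
    return (P@np.linalg.inv(np.array(c["extrinsics"])).T)[...,:3]
def shot(cam,fn):
    im,d=robot.grab_frame(cam); cv2.imwrite("pics/"+fn,im[...,::-1]); return im,d
E
python3 - <<'E'
from h import *
print(robot.get_state())
for cam in("scene","top"):
    im,d=shot(cam,cam+"0.png"); np.save(cam+"0.npy",d)
    c=robot.get_calibration(cam);E=np.array(c["extrinsics"]);print(cam,c["fx"],c["fy"],c["cx"],c["cy"],w(cam,[0,0,0]).round(),E[:3,:3].round(3).tolist())
    for t in["tube_a","beaker_100","dish","squat_pot","small_beaker","tube_well_1","beaker_well","dish_bay"]:
        print(t,[(round(r["score"],2),w(cam,r["position"]).round().tolist()) for r in robot.boxes_of(t,cam)])
E
```

```text
{'t': 0.0, 'qpos': array([-7.13268605e+01,  1.51681576e+01,  9.19798546e+01, -2.03131099e-03,
        7.29775243e+01, -2.11366397e+00]), 'qvel': array([-0.04855883,  0.01611582, -0.06233488,  0.00697367, -0.02776935,
       -0.08185147]), 'tau': array([-1.78588616e-03, -5.02117646e+01, -3.56874919e+01,  7.29343481e-02,
        2.92844995e-02, -1.62882834e-04]), 'eef_pos': array([ 239.32039102, -630.39919175,  237.41296816]), 'ee_rot': array([-1.79874477e+02, -2.69034455e-03,  2.07873973e+01]), 'contact_force': array([0.02596587, 0.25069174, 0.27229933]), 'torque': array([-0.04911713,  0.02066275, -0.00124993]), 'grasp_force': 0.0, 'width': 1.001135938140274}
scene 399.92003854943295 399.92003854943295 279.67159277819314 207.32905807057784 [ 47. 730. 468.] [[-0.836, -0.549, -0.004], [-0.23, 0.358, -0.905], [0.498, -0.756, -0.425]]
tube_a [(0.93, [414.0, 45.0, 68.0]), (0.7, [674.0, 121.0, 65.0]), (0.68, [664.0, 46.0, 68.0]), (0.44, [557.0, 70.0, 41.0])]
beaker_100 [(0.95, [435.0, 327.0, 50.0]), (0.87, [350.0, 264.0, 45.0]), (0.62, [539.0, 315.0, 45.0])]
dish [(0.61, [586.0, 181.0, 14.0
[... 221 characters left out ...]
, [571.0, -250.0, 8.0])]
top 522.0582298806181 522.0582298806181 277.6526514701198 202.9662607455639 [ 286.   -9. 1353.] [[0.007, -1.0, 0.006], [-0.986, -0.008, -0.169], [0.169, -0.005, -0.986]]
tube_a [(0.72, [659.0, 31.0, 110.0]), (0.56, [428.0, 31.0, 113.0]), (0.56, [674.0, 107.0, 112.0])]
beaker_100 [(0.87, [359.0, 259.0, 25.0]), (0.6, [446.0, 321.0, 25.0])]
dish [(0.93, [582.0, 180.0, 11.0]), (0.67, [561.0, 51.0, 63.0])]
squat_pot [(0.77, [561.0, 52.0, 60.0])]
small_beaker [(0.53, [430.0, 177.0, 11.0])]
tube_well_1 [(0.81, [566.0, -132.0, 9.0]), (0.56, [465.0, -163.0, 7.0]), (0.26, [588.0, 178.0, 14.0])]
beaker_well [(0.59, [493.0, -271.0, 12.0])]
dish_bay [(0.73, [593.0, -234.0, 7.0])]
```

View pics/scene0.png

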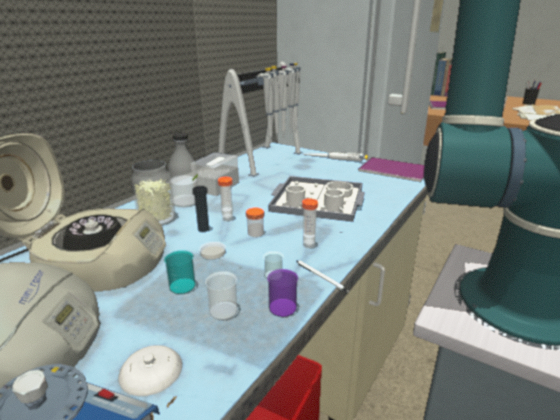

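View pics/top0.png

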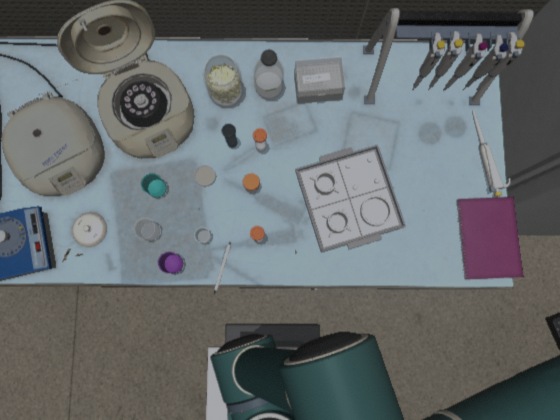

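The scene view shows a clear beaker at (222,295), which is the target, with purple and turquoise decoys either side of it. The tubes are at (310,222) and (226,198), a black decoy at (202,208), the squat pot at (255,222), the small beaker at (273,262) and the dish at (212,250). In the top view the caddy wells are at (325,184) and (338,221), the beaker ring at (375,211) and the dish bay at (362,168).

```bash
cat >> h.py <<'E'
def pix(cam,u,v,z):
    c=robot.get_calibration(cam);R=np.linalg.inv(np.array(c["extrinsics"]));o=R[:3,3]
    r=R[:3,:3]@[(u-c["cx"])/c["fx"],(v-c["cy"])/c["fy"],1]; return o+r*(z-o[2])/r[2]
def proj(cam,p):
    c=robot.get_calibration(cam);q=np.array(c["extrinsics"])@np.r_[p,1]
    return np.array([c["fx"]*q[0]/q[2]+c["cx"],c["fy"]*q[1]/q[2]+c["cy"]])
E
python3 - <<'E'
from h import *
im=cv2.imread("pics/top0.png"); d=np.load("top0.npy"); P=cloud("top",d)
hsv=cv2.cvtColor(im,cv2.COLOR_BGR2HSV)
m=((hsv[...,0]<18)&(hsv[...,1]>140)&(hsv[...,2]>90)).astype(np.uint8)
n,l,s,c=cv2.connectedComponentsWithStats(m)
for i in range(1,n):
    if s[i,4]>30:
        q=P[l==i]; q=q[q[:,2]>np.median(q[:,2])-6]
        print("orange",c[i].round(1),s[i,2:], "depth",np.median(q,0).round(1),((q.min(0)+q.max(0))/2).round(1),[pix("top",*c[i],z)[:2].round(1).tolist() for z in(62,113)])
X,Y,Z=P[...,0],P[...,1],P[...,2]
for nm,cx,cy,r,z0,z1 in[("w1",566,-132,45,42,60),("w2",465,-163,45,42,60),("bw",493,-271,50,24,36),("bay",593,-234,50,12,20),("dish",582,180,45,9,20),("bench",500,200,15,-9,9),("beak",446,321,50,15,90),("small",430,177,40,12,60)]:
    k=(np.hypot(X-cx,Y-cy)<r)&(Z>z0)&(Z<z1); q=P[k]
    if len(q)<5: print(nm,len(q));continue
    (a,rad)=cv2.minEnclosingCircle(q[:,:2].astype(np.float32)); print(nm,len(q),"z",np.median(q[:,2]).round(1),"mean",q.mean(0).round(1),"circ",np.round(a,1),round(rad,1))
# overlay crops
cv2.imwrite("pics/cr.png",np.hstack([cv2.resize(im[140:250,285:415],None,fx=3.2,fy=3.2,interpolation=cv2.INTER_CUBIC),cv2.resize(im[140:250,110:230],None,fx=3.2,fy=3.2,interpolation=cv2.INTER_CUBIC)])[:600,:800])
E
```

```text
orange [259.6 134.9] [ 12  12 109] depth [668.2  29.6 112.8] [669.   30.7 113.4] [[683.8, 32.0], [668.1, 30.4]]
orange [250.6 179.7] [14 12 97] depth [566.1  53.4  62.5] [563.9  53.5  62.5] [[566.1, 53.1], [555.1, 50.6]]
orange [256.8 232.8] [ 13  13 113] depth [425.1  33.5 113.2] [425.3  33.4 113. ] [[431.3, 35.6], [425.6, 33.8]]
w1 125 z 52.6 mean [ 566.1 -135.7   51.8] circ [ 566.5 -135.3] 27.2
w2 127 z 52.3 mean [ 466.3 -167.1   51.9] circ [ 466.4 -167.4] 27.1
bw 158 z 29.9 mean [ 498.1 -267.2   30. ] circ [ 497.4 -267.7] 39.2
bay 153 z 13.7 mean [ 595.9 -234.2   14.5] circ [ 593.8 -234.4] 49.0
dish 360 z 14.8 mean [588.8 177.   14.7] circ [579.1 180.4] 39.4
bench 97 z 2.0 mean [500.  200.    2.3] circ [500.  199.9] 14.6
beak 283 z 50.7 mean [443.1 317.   48.1] circ [441.6 314.6] 27.2
small 113 z 42.3 mean [430.3 176.2  37. ] circ [429.9 175.3] 20.3
```

View pics/cr.png

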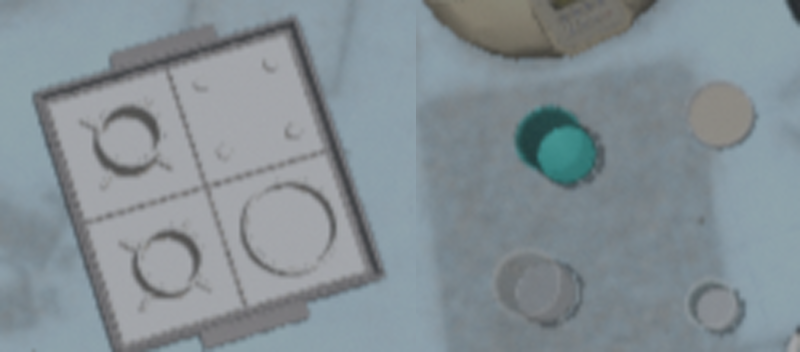

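The crop matches: the wells are 105 mm apart and the clear beaker is round with a 27 mm radius. Next I refine the dish and beaker positions and work out the first moves.

```bash
cat >> h.py <<'E'
def shift(frm,to,yaw):
    d=np.subtract(to,frm);a=np.radians(yaw);c,s=np.cos(a),np.sin(a)
    return np.round([d[0]*c+d[1]*s,d[0]*s-d[1]*c,-d[2]],1).tolist()
E
python3 - <<'E'
from h import *
im=cv2.imread("pics/top0.png"); d=np.load("top0.npy"); P=cloud("top",d)
sub=im[160:192,190:222].astype(int); m=((sub[...,2]-sub[...,0])>5).astype(np.uint8)
n,l,s,c=cv2.connectedComponentsWithStats(m); i=1+s[1:,4].argmax()
cc=c[i]+[190,160]; print("dish",cc,s[i],pix("top",*cc,12))
q=P[160:192,190:222][l==i];q=q[(q[:,2]>11)&(q[:,2]<20)];print(len(q),q.mean(0),((q.min(0)+q.max(0))/2))
print("rim",pix("top",144.7,229,68),"base",pix("top",(540-416)/3.2+110,290/3.2+140,2))
k=(np.hypot(P[...,0]-443,P[...,1]-317)<55)&(P[...,2]>58)&(P[...,2]<80);q=P[k];a,r=cv2.minEnclosingCircle(q[:,:2].astype(np.float32));print("rim depth",len(q),a,r)
d2=np.load("scene0.npy");Q=cloud("scene",d2)
k=(np.hypot(Q[...,0]-443,Q[...,1]-317)<55)&(Q[...,2]>10)&(Q[...,2]<80);q=Q[k];a,r=cv2.minEnclosingCircle(q[:,:2].astype(np.float32));print("scene beaker",len(q),a,r)
k=(np.hypot(Q[...,0]-583,Q[...,1]-180)<45)&(Q[...,2]>9)&(Q[...,2]<22);q=Q[k];a,r=cv2.minEnclosingCircle(q[:,:2].astype(np.float32));print("scene dish",len(q),a,r,((q.min(0)+q.max(0))/2))
print(shift([239.5,-631.1,238.7],[583,180,200],20.786))
E
```

```text
dish [204.78389831 175.41949153] [  6   7  18  18 236] [587.42634264 176.14049191  12.        ]
218 [586.95214035 175.85919607  15.19325227] [586.38071711 176.51015325  15.39889752]
rim [437.94599168 312.62702814  68.        ] base [441.58818286 318.44124151   2.        ]
rim depth 106 (441.578125, 314.5947265625) 27.16865348815918
scene beaker 1233 (439.4442443847656, 316.76141357421875) 27.991153717041016
scene dish 318 (587.8970947265625, 180.2265625) 29.73877716064453 [588.16380264 180.45785912  12.4923934 ]
[609.0, -636.4, 38.7]
```

```bash
python3 -c "
from h import *
print(shift([239.5,-631.1,238.7],[587.3,177.5,120],20.786))
print(shift([239.5,-631.1,238.7],[500,-120,200],20.786))"
```

```text
[612.1, -632.5, 118.7]
[424.9, -385.4, 38.7]
```

Emit:
carry_out(
  hand=[1,1,1,1,1,1,1,1],
  translation=[
    [26,-27,0],
    [52,-54,0],
    [78,-81,0],
    [104,-108,0],
    [130,-134,0],
    [156,-161,0],
    [182,-188,0],
    [204,-211,0],
  ],
  turn=[0.056,0.056,0.056,0.056,0.056,0.056,0.056,0.056],
)

```text
t: 1.57
eef_pos: [355.9, -359.2, 238.9]
ee_rot: [180.0, -0.0, 17.6]
contact_force: [0.2, 0.7, 0.6]
width: 1.0
grasp_force: 0.0
```

```bash
python3 -c "
from h import *
print(shift([355.3,-361.4,238.7],[587.3,177.5,120],17.58))"
```

```text
[383.9, -443.7, 118.7]
```

Emit:
carry_out(
  hand=[1,1,1,1,1,1,1,1],
  translation=[
    [26,-30,0],
    [52,-60,0],
    [78,-90,0],
    [104,-120,0],
    [130,-150,0],
    [156,-180,0],
    [182,-210,0],
    [208,-240,0],
  ],
  turn=[0,0,0,0,0,0,0,0],
)

```text
t: 2.23
eef_pos: [481.6, -67.9, 239.2]
ee_rot: [180.0, -0.1, 17.6]
contact_force: [0.7, -1.0, -0.5]
width: 1.002
grasp_force: 0.0
```

Emit:
carry_out(
  hand=[1,1,1,1,1,1,1,1],
  translation=[
    [26,-30,0],
    [52,-60,5],
    [78,-90,20],
    [104,-120,40],
    [130,-150,60],
    [156,-180,80],
    [170,-200,100],
    [176,-204,118],
  ],
  turn=[0,0,0,0,0,0,0,0],
)

```text
t: 2.9
eef_pos: [588.2, 182.5, 119.4]
ee_rot: [-179.9, -0.1, 17.8]
contact_force: [0.1, -0.5, -0.1]
width: 1.0
grasp_force: 0.0
```

Emit:
carry_out(
  hand=[1,1,1,1,1,1,1,1],
  translation=[
    [0,0,20],
    [0,0,40],
    [0,0,60],
    [0,0,75],
    [0,0,85],
    [0,0,90],
    [0,0,90],
    [0,0,90],
  ],
  turn=[0,0,0,0,0,0,0,0],
)

```text
t: 3.57
eef_pos: [587.9, 177.9, 31.3]
ee_rot: [180.0, -0.0, 17.6]
contact_force: [0.7, 0.3, -0.4]
width: 0.999
grasp_force: 0.0
```

```bash
python3 - <<'E'
from h import *
im,d=shot("top","t1.png");im2,d2=shot("scene","s1.png");print(robot.get_state()["eef_pos"])
a=cv2.resize(im2[190:310,130:280],None,fx=2.6,fy=2.6);b=cv2.resize(im[110:230,150:300],None,fx=2.6,fy=2.6)
cv2.imwrite("pics/c1.png",np.hstack([a,b])[...,::-1])
E
```

```text
[588.50861677 178.07506373  32.10704772]
```

View pics/c1.png

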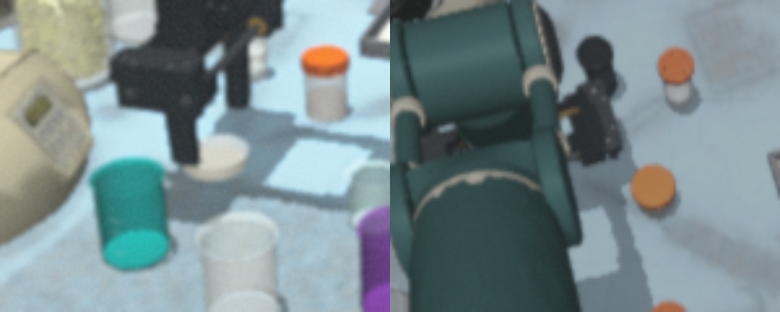

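The fingers straddle the dish and the gripper body is clear of the pot. Lowering and closing.

Emit:
carry_out(
  hand=[1,1,1,1,1,1,1,1],
  translation=[
    [0,0,6],
    [0,0,12],
    [0,0,17],
    [0,0,22],
    [0,0,25],
    [0,0,27],
    [0,0,27],
    [0,0,27],
  ],
  turn=[0,0,0,0,0,0,0,0],
)

```text
t: 4.33
eef_pos: [587.3, 177.8, 3.5]
ee_rot: [-180.0, 0.0, 17.6]
contact_force: [0.1, 0.2, -0.0]
width: 0.998
grasp_force: 0.0
```

Emit:
carry_out(
  hand=[0.85,0.8,0.75,0.7,0.6,0.5,0.5,0.5],
  translation=[
    [0,0,0],
    [0,0,0],
    [0,0,0],
    [0,0,0],
    [0,0,0],
    [0,0,0],
    [0,0,0],
    [0,0,0],
  ],
  turn=[0,0,0,0,0,0,0,0],
)

```text
t: 5.0
eef_pos: [587.5, 177.8, 3.9]
ee_rot: [180.0, -0.0, 17.6]
contact_force: [0.2, 0.5, 1.7]
width: 0.632
grasp_force: 30.0
```

Emit:
carry_out(
  hand=[0.5,0.5,0.5,0.5,0.5,0.5,0.5,0.5],
  translation=[
    [0,0,-5],
    [0,0,-15],
    [0,0,-35],
    [0,0,-60],
    [0,0,-85],
    [0,0,-110],
    [0,0,-130],
    [0,0,-145],
  ],
  turn=[0,0,0,0,0,0,0,0],
)

```text
t: 5.67
eef_pos: [588.5, 178.2, 152.4]
ee_rot: [180.0, -0.2, 17.6]
contact_force: [0.4, 0.6, 0.3]
width: 0.631
grasp_force: 30.0
```

```bash
python3 -c "
from h import *
s=robot.get_state();print(s['eef_pos'],s['width'],s['grasp_force'])
print(shift([587.2,177.6,148.7],[597.8,-235.7,148.7],17.58))"
```

```text
[588.48709233 178.17390523 152.37548787] 0.6311204223870281 30.00001648440957
[-114.7, 397.2, -0.0]
```

Emit:
carry_out(
  hand=[0.5,0.5,0.5,0.5,0.5,0.5,0.5,0.5],
  translation=[
    [-4,14,0],
    [-11,38,0],
    [-20,66,0],
    [-28,94,0],
    [-36,122,0],
    [-44,150,0],
    [-52,180,0],
    [-60,208,0],
  ],
  turn=[0,0,0,0,0,0,0,0],
)

```text
t: 6.33
eef_pos: [591.9, -41.1, 147.9]
ee_rot: [-180.0, 0.1, 17.6]
contact_force: [0.2, 0.1, -0.1]
width: 0.635
grasp_force: 30.0
```

Emit:
carry_out(
  hand=[0.5,0.5,0.5,0.5,0.5,0.5,0.5,0.5],
  translation=[
    [-9,30,0],
    [-18,60,0],
    [-27,90,0],
    [-36,120,0],
    [-44,150,0],
    [-50,170,0],
    [-53,183,0],
    [-54.7,189.2,0],
  ],
  turn=[0,0,0,0,0,0,0,0],
)

```text
t: 7.0
eef_pos: [597.0, -237.8, 148.0]
ee_rot: [-180.0, 0.1, 17.4]
contact_force: [-0.2, -0.4, -0.3]
width: 0.633
grasp_force: 30.0
```

Emit:
carry_out(
  hand=[0.5,0.5,0.5,0.5,0.5,0.5,0.5,0.5],
  translation=[
    [0,0,5],
    [0,0,18],
    [0,0,34],
    [0,0,50],
    [0,0,66],
    [0,0,80],
    [0,0,90],
    [0,0,95],
  ],
  turn=[0,0,0,0,0,0,0,0],
)

```text
t: 7.67
eef_pos: [596.6, -233.7, 51.0]
ee_rot: [-179.9, 0.2, 17.7]
contact_force: [-0.9, 0.3, -0.5]
width: 0.64
grasp_force: 30.0
```

```bash
python3 - <<'E'
from h import *
im,d=shot("top","t2.png");im2,d2=shot("scene","s2.png");s=robot.get_state();print(s["eef_pos"],s["width"])
a=cv2.resize(im2[150:240,240:390],None,fx=2.6,fy=2.6);b=cv2.resize(im[130:255,280:410],None,fx=2.8,fy=2.6)[:234]
cv2.imwrite("pics/c2.png",np.hstack([a,b])[...,::-1])
E
```

```text
[ 597.11401112 -234.46810373   52.16091633] 0.6345757995707383
```

View pics/c2.png

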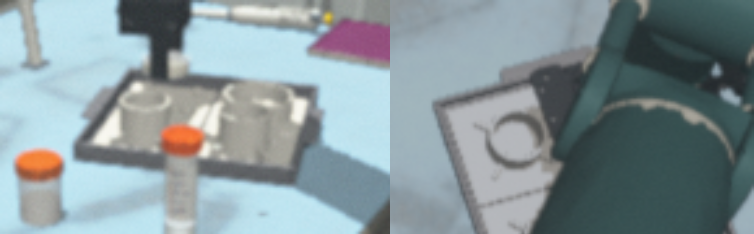

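The dish is held level over the bay, with the gripper at the upper right corner of the caddy. Lowering gently, then opening only slightly because the caddy wall is close.

Emit:
carry_out(
  hand=[0.5,0.5,0.5,0.5,0.5,0.5,0.5,0.5],
  translation=[
    [0,0,6],
    [0,0,13],
    [0,0,20],
    [0,0,27],
    [0,0,33],
    [0,0,37],
    [0,0,40],
    [0,0,41.5],
  ],
  turn=[0,0,0,0,0,0,0,0],
)

```text
t: 8.43
eef_pos: [597.5, -235.3, 11.9]
ee_rot: [-180.0, 0.1, 17.6]
contact_force: [-5.1, 1.3, 9.2]
width: 0.63
grasp_force: 30.0
```

Emit:
carry_out(
  hand=[0.5,0.5,0.5,0.66,0.68,0.69,0.7,0.7],
  translation=[
    [0,0,0],
    [0,0,0.5],
    [0,0,0.5],
    [0,0,0.5],
    [0,0,0.5],
    [0,0,0.5],
    [0,0,0.5],
    [0,0,0.5],
  ],
  turn=[0,0,0,0,0,0,0,0],
)

```text
t: 9.1
eef_pos: [598.0, -235.5, 11.8]
ee_rot: [180.0, -0.0, 17.6]
contact_force: [-0.8, -0.1, -0.3]
width: 0.7
grasp_force: 0.0
```

Emit:
carry_out(
  hand=[0.7,0.7,0.7,0.7,0.7,0.7,0.7,0.7],
  translation=[
    [0,0,-3],
    [0,0,-8],
    [0,0,-16],
    [0,0,-30],
    [0,0,-60],
    [0,0,-90],
    [0,0,-120],
    [0,0,-140],
  ],
  turn=[0,0,0,0,0,0,0,0],
)

```text
t: 9.77
eef_pos: [599.6, -236.2, 157.0]
ee_rot: [179.8, -0.2, 17.6]
contact_force: [1.0, 0.0, 0.5]
width: 0.7
grasp_force: 0.0
```

```bash
python3 - <<'E'
from h import *
print(shift([597.8,-235.7,151.7],[441,315.3,151.7],17.58), robot.get_state()["eef_pos"])
E
```

```text
[16.9, -572.6, -0.0] [ 599.62919026 -236.15219649  157.03581886]
```

Emit:
carry_out(
  hand=[1,1,1,1,1,1,1,1],
  translation=[
    [1,-40,0],
    [2,-80,0],
    [3,-120,0],
    [4,-160,0],
    [5,-200,0],
    [6,-240,0],
    [7,-280,0],
    [8,-320,0],
  ],
  turn=[0,0,0,0,0,0,0,0],
)

```text
t: 10.43
eef_pos: [508.6, 73.7, 153.6]
ee_rot: [180.0, -0.1, 17.6]
contact_force: [0.7, -0.1, 0.1]
width: 0.998
grasp_force: 0.0
```

Emit:
carry_out(
  hand=[1,1,1,1,1,1,1,1],
  translation=[
    [1,-40,0],
    [2,-80,0],
    [3,-120,0],
    [4,-160,0],
    [6,-200,0],
    [7,-230,0],
    [8,-245,0],
    [8.9,-252.6,0],
  ],
  turn=[0,0,0,0,0,0,0,0],
)

```text
t: 11.1
eef_pos: [440.7, 318.2, 153.5]
ee_rot: [-179.9, -0.1, 17.7]
contact_force: [1.5, 0.4, -0.0]
width: 1.001
grasp_force: 0.0
```

Emit:
carry_out(
  hand=[1,1,1,1,1,1,1,1],
  translation=[
    [0,0,10],
    [0,0,25],
    [0,0,40],
    [0,0,50],
    [0,0,60],
    [0,0,67],
    [0,0,70],
    [0,0,70],
  ],
  turn=[0,0,0,0,0,0,0,0],
)

```text
t: 11.77
eef_pos: [440.9, 314.8, 80.9]
ee_rot: [180.0, 0.1, 17.5]
contact_force: [0.1, -0.9, 0.1]
width: 1.002
grasp_force: 0.0
```

```bash
python3 - <<'E'
from h import *
im,d=shot("top","t3.png");im2,d2=shot("scene","s3.png");s=robot.get_state();print(s["eef_pos"],s["width"])
a=cv2.resize(im2[200:330,150:320],None,fx=2.4,fy=2.4);b=cv2.resize(im[130:260,280:410],None,fx=2.4,fy=2.4)
cv2.imwrite("pics/c3.png",np.hstack([a,b])[...,::-1])
E
```

```text
[441.59292089 315.54341553  82.06725572] 0.9980310098765831
```

View pics/c3.png

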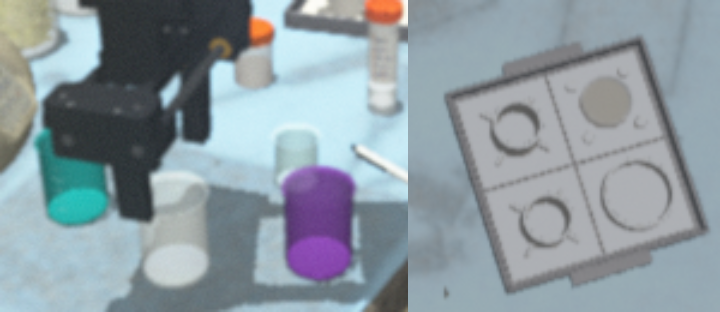

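The dish sits centred between its pegs, and the fingers straddle the clear beaker. Lowering to grip near the top.

Emit:
carry_out(
  hand=[1,1,1,1,1,1,1,1],
  translation=[
    [0,0,8],
    [0,0,16],
    [0,0,24],
    [0,0,32],
    [0,0,39],
    [0,0,44],
    [0,0,46],
    [0,0,46],
  ],
  turn=[0,0,0,0,0,0,0,0],
)

```text
t: 12.53
eef_pos: [440.6, 315.2, 34.8]
ee_rot: [180.0, 0.1, 17.6]
contact_force: [0.6, -0.0, -0.4]
width: 1.003
grasp_force: 0.0
```

Emit:
carry_out(
  hand=[0.85,0.8,0.75,0.7,0.65,0.6,0.5,0.5],
  translation=[
    [0,0,0],
    [0,0,0],
    [0,0,0],
    [0,0,0],
    [0,0,0],
    [0,0,0],
    [0,0,0],
    [0,0,0],
  ],
  turn=[0,0,0,0,0,0,0,0],
)

```text
t: 13.2
eef_pos: [441.3, 315.7, 36.0]
ee_rot: [-180.0, -0.0, 17.6]
contact_force: [1.1, 0.8, 1.4]
width: 0.584
grasp_force: 29.9
```

Emit:
carry_out(
  hand=[0.5,0.5,0.5,0.5,0.5,0.5,0.5,0.5],
  translation=[
    [0,0,-4],
    [0,0,-12],
    [0,0,-30],
    [0,0,-55],
    [0,0,-80],
    [0,0,-105],
    [0,0,-130],
    [0,0,-150],
  ],
  turn=[0,0,0,0,0,0,0,0],
)

```text
t: 13.87
eef_pos: [441.6, 315.7, 188.6]
ee_rot: [-180.0, -0.1, 17.6]
contact_force: [0.8, 0.4, -1.0]
width: 0.581
grasp_force: 29.9
```

```bash
python3 - <<'E'
from h import *
print(shift([441,315.3,185.7],[497.6,-267.6,185.7],17.58), robot.get_state()["eef_pos"])
E
```

```text
[-122.1, 572.8, -0.0] [441.62461078 315.74120533 188.59297465]
```

Emit:
carry_out(
  hand=[0.5,0.5,0.5,0.5,0.5,0.5,0.5,0.5],
  translation=[
    [-2,9,0],
    [-6,27,0],
    [-11,52,0],
    [-17,79,0],
    [-23,107,0],
    [-29,135,0],
    [-35,163,0],
    [-41,191,0],
  ],
  turn=[0,0,0,0,0,0,0,0],
)

```text
t: 14.53
eef_pos: [458.6, 119.0, 184.4]
ee_rot: [180.0, 0.1, 17.6]
contact_force: [-0.6, -0.6, 0.2]
width: 0.583
grasp_force: 29.9
```

Emit:
carry_out(
  hand=[0.5,0.5,0.5,0.5,0.5,0.5,0.5,0.5],
  translation=[
    [-6,28,0],
    [-12,56,0],
    [-18,84,0],
    [-24,112,0],
    [-30,140,0],
    [-36,168,0],
    [-42,196,0],
    [-48,224,0],
  ],
  turn=[0,0,0,0,0,0,0,0],
)

```text
t: 15.2
eef_pos: [480.2, -108.7, 184.4]
ee_rot: [-180.0, 0.1, 17.6]
contact_force: [0.4, 1.0, -0.4]
width: 0.585
grasp_force: 29.9
```

Emit:
carry_out(
  hand=[0.5,0.5,0.5,0.5,0.5,0.5,0.5,0.5],
  translation=[
    [-6,28,0],
    [-12,56,0],
    [-18,84,0],
    [-24,112,0],
    [-28,134,0],
    [-31,148,0],
    [-33,156,0],
    [-33.1,157.8,0],
  ],
  turn=[0,0,0,0,0,0,0,0],
)

```text
t: 15.87
eef_pos: [497.0, -268.3, 184.9]
ee_rot: [-179.9, 0.1, 17.5]
contact_force: [0.2, 0.6, -0.3]
width: 0.579
grasp_force: 29.9
```

Emit:
carry_out(
  hand=[0.5,0.5,0.5,0.5,0.5,0.5,0.5,0.5],
  translation=[
    [0,0,5],
    [0,0,20],
    [0,0,40],
    [0,0,60],
    [0,0,80],
    [0,0,92],
    [0,0,99],
    [0,0,100],
  ],
  turn=[0,0,0,0,0,0,0,0],
)

```text
t: 16.53
eef_pos: [496.7, -265.9, 84.0]
ee_rot: [-179.9, 0.1, 17.6]
contact_force: [-0.5, -0.4, -1.3]
width: 0.582
grasp_force: 29.9
```

```bash
python3 - <<'E'
from h import *
im,d=shot("top","t4.png");im2,d2=shot("scene","s4.png");s=robot.get_state();print(s["eef_pos"],s["width"])
a=cv2.resize(im2[130:240,240:390],None,fx=2.6,fy=2.6);b=cv2.resize(im[130:240,285:415],None,fx=2.6,fy=2.6)
cv2.imwrite("pics/c4.png",np.hstack([a,b])[...,::-1])
E
```

```text
[ 498.07285717 -267.09091307   86.00408716] 0.5830901067849644
```

View pics/c4.png

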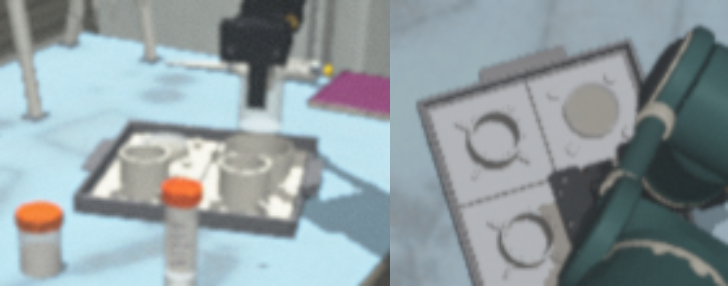

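The beaker hangs upright over the ring. Lowering it gently.

Emit:
carry_out(
  hand=[0.5,0.5,0.5,0.5,0.5,0.5,0.5,0.5],
  translation=[
    [0,0,6],
    [0,0,13],
    [0,0,20],
    [0,0,27],
    [0,0,33],
    [0,0,37],
    [0,0,40],
    [0,0,41.5],
  ],
  turn=[0,0,0,0,0,0,0,0],
)

```text
t: 17.3
eef_pos: [497.5, -267.1, 43.9]
ee_rot: [-179.9, 0.0, 17.6]
contact_force: [-1.5, 3.6, 9.7]
width: 0.587
grasp_force: 29.8
```

Emit:
carry_out(
  hand=[0.5,0.5,0.5,0.62,0.65,0.68,0.7,0.72],
  translation=[
    [0,0,0],
    [0,0,0.7],
    [0,0,0.7],
    [0,0,0.7],
    [0,0,0.7],
    [0,0,0.7],
    [0,0,0.7],
    [0,0,0.7],
  ],
  turn=[0,0,0,0,0,0,0,0],
)

```text
t: 17.97
eef_pos: [497.7, -267.4, 43.4]
ee_rot: [-180.0, 0.0, 17.6]
contact_force: [-0.3, -0.6, 0.6]
width: 0.716
grasp_force: 0.0
```

Emit:
carry_out(
  hand=[0.72,0.72,0.72,0.72,0.72,0.72,0.72,0.72],
  translation=[
    [0,0,-5],
    [0,0,-15],
    [0,0,-30],
    [0,0,-50],
    [0,0,-75],
    [0,0,-95],
    [0,0,-110],
    [0,0,-116],
  ],
  turn=[0,0,0,0,0,0,0,0],
)

```text
t: 18.63
eef_pos: [499.6, -268.5, 163.7]
ee_rot: [179.7, -0.2, 17.6]
contact_force: [1.3, 0.5, 0.6]
width: 0.716
grasp_force: 0.0
```

```bash
python3 - <<'E'
from h import *
print(shift([497.6,-267.6,159.5],[425.4,33.6,159.5],17.58), robot.get_state()["eef_pos"])
E
```

```text
[22.1, -308.9, -0.0] [ 499.58334306 -268.46422353  163.72665984]
```

Emit:
carry_out(
  hand=[1,1,1,1,1,1,1,1],
  translation=[
    [3,-40,0],
    [6,-80,0],
    [9,-120,0],
    [12,-160,0],
    [15,-200,0],
    [18,-240,0],
    [20,-280,0],
    [22.1,-308.9,0],
  ],
  turn=[0,0,0,0,0,0,0,0],
)

```text
t: 19.3
eef_pos: [423.9, 36.1, 159.4]
ee_rot: [-180.0, 0.0, 17.6]
contact_force: [0.5, 0.1, 0.1]
width: 0.995
grasp_force: 0.0
```

Emit:
carry_out(
  hand=[1,1,1,1,1,1,1,1],
  translation=[
    [0,0,0],
    [0,0,10],
    [0,0,25],
    [0,0,40],
    [0,0,55],
    [0,0,66],
    [0,0,72],
    [0,0,72.5],
  ],
  turn=[0,0,0,0,0,0,0,0],
)

```text
t: 19.97
eef_pos: [424.4, 32.9, 85.2]
ee_rot: [-180.0, 0.2, 17.5]
contact_force: [0.4, -0.8, 0.2]
width: 0.999
grasp_force: 0.0
```

Emit:
carry_out(
  hand=[0.8,0.7,0.6,0.55,0.5,0.45,0.3,0.3],
  translation=[
    [0,0,0],
    [0,0,0],
    [0,0,0],
    [0,0,0],
    [0,0,0],
    [0,0,0],
    [0,0,0],
    [0,0,0],
  ],
  turn=[0,0,0,0,0,0,0,0],
)

```text
t: 20.63
eef_pos: [425.6, 33.8, 87.2]
ee_rot: [180.0, -0.0, 17.6]
contact_force: [-0.8, 0.3, 0.9]
width: 0.424
grasp_force: 0.0
```

```bash
python3 - <<'E'
from h import *
im,d=shot("top","t5.png");im2,d2=shot("scene","s5.png");s=robot.get_state();print(s["eef_pos"],s["width"],s["grasp_force"])
a=cv2.resize(im2[150:270,230:390],None,fx=2.4,fy=2.4);b=cv2.resize(im[130:250,285:415],None,fx=2.4,fy=2.4)
cv2.imwrite("pics/c5.png",np.hstack([a,b])[...,::-1])
print(shift([425.4,33.6,0],[466.3,-167.3,0],17.58))
E
```

```text
[425.58159719  33.79712326  87.11718968] 0.3694609779569229 29.992003916268004
[-21.7, 203.9, -0.0]
```

View pics/c5.png

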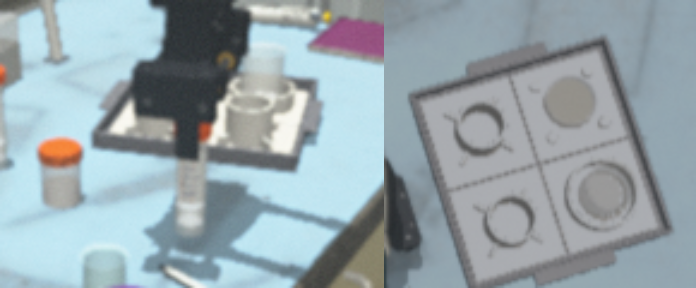

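The near tube is gripped by its cap, and the beaker stands in the ring. Carrying the tube to the near well.

Emit:
carry_out(
  hand=[0.3,0.3,0.3,0.3,0.3,0.3,0.3,0.3],
  translation=[
    [0,0,-4],
    [0,0,-14],
    [0,0,-30],
    [0,0,-50],
    [0,0,-72],
    [0,0,-95],
    [0,0,-112],
    [0,0,-120],
  ],
  turn=[0,0,0,0,0,0,0,0],
)

```text
t: 21.4
eef_pos: [427.2, 33.8, 210.7]
ee_rot: [179.9, -0.3, 17.6]
contact_force: [0.6, -1.1, -0.5]
width: 0.367
grasp_force: 30.0
```

Emit:
carry_out(
  hand=[0.3,0.3,0.3,0.3,0.3,0.3,0.3,0.3],
  translation=[
    [-1,10,0],
    [-3,30,0],
    [-6,56,0],
    [-9,83,0],
    [-12,110,0],
    [-15,135,0],
    [-18,158,0],
    [-20,178,0],
  ],
  turn=[0,0,0,0,0,0,0,0],
)

```text
t: 22.07
eef_pos: [459.2, -144.0, 205.4]
ee_rot: [-179.9, 0.1, 17.5]
contact_force: [-0.6, -0.0, 0.1]
width: 0.373
grasp_force: 30.0
```

Emit:
carry_out(
  hand=[0.3,0.3,0.3,0.3,0.3,0.3,0.3,0.3],
  translation=[
    [-1,15,0],
    [-1.5,23,0],
    [-1.7,25.9,3],
    [-1.7,25.9,12],
    [-1.7,25.9,24],
    [-1.7,25.9,36],
    [-1.7,25.9,44],
    [-1.7,25.9,47],
  ],
  turn=[0,0,0,0,0,0,0,0],
)

```text
t: 22.73
eef_pos: [464.7, -165.8, 157.2]
ee_rot: [-179.8, 0.2, 17.6]
contact_force: [-0.3, -0.5, 0.4]
width: 0.372
grasp_force: 30.0
```

```bash
python3 - <<'E'
from h import *
im,d=shot("top","t6.png");im2,d2=shot("scene","s6.png");s=robot.get_state();print(s["eef_pos"],s["width"],s["grasp_force"])
a=cv2.resize(im2[130:240,240:390],None,fx=2.6,fy=2.6);b=cv2.resize(im[130:240,285:415],None,fx=2.6,fy=2.6)
cv2.imwrite("pics/c6.png",np.hstack([a,b])[...,::-1])
E
```

```text
[ 465.50980551 -166.31679542  158.57147958] 0.3663199921915583 29.987137692369288
```

View pics/c6.png

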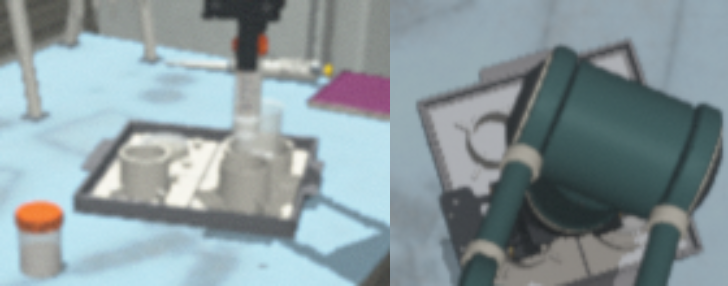

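The tube is upright over the near well. Lowering.

Emit:
carry_out(
  hand=[0.3,0.3,0.3,0.3,0.3,0.3,0.3,0.3],
  translation=[
    [0,0,8],
    [0,0,18],
    [0,0,28],
    [0,0,38],
    [0,0,48],
    [0,0,56],
    [0,0,61],
    [0,0,64],
  ],
  turn=[0,0,0,0,0,0,0,0],
)

```text
t: 23.5
eef_pos: [465.8, -166.9, 94.9]
ee_rot: [-179.9, 0.1, 17.6]
contact_force: [-2.7, 2.6, 16.9]
width: 0.371
grasp_force: 30.0
```

Emit:
carry_out(
  hand=[0.3,0.3,0.3,0.42,0.45,0.5,0.55,0.6],
  translation=[
    [0,0,0],
    [0,0,1],
    [0,0,1],
    [0,0,1],
    [0,0,1],
    [0,0,1],
    [0,0,1],
    [0,0,1],
  ],
  turn=[0,0,0,0,0,0,0,0],
)

```text
t: 24.17
eef_pos: [466.5, -167.2, 95.1]
ee_rot: [180.0, -0.0, 17.6]
contact_force: [-0.0, -1.2, -0.0]
width: 0.588
grasp_force: 0.0
```

Emit:
carry_out(
  hand=[0.6,0.6,0.6,0.6,0.6,0.6,0.6,0.6],
  translation=[
    [0,0,-5],
    [0,0,-15],
    [0,0,-30],
    [0,0,-45],
    [0,0,-60],
    [0,0,-72],
    [0,0,-79],
    [0,0,-80],
  ],
  turn=[0,0,0,0,0,0,0,0],
)

```text
t: 24.83
eef_pos: [467.7, -167.7, 177.4]
ee_rot: [179.9, -0.2, 17.6]
contact_force: [0.3, 0.6, 0.8]
width: 0.597
grasp_force: 0.0
```

```bash
python3 - <<'E'
from h import *
print(robot.get_state()["eef_pos"],shift([466.3,-167.3,175],[668.3,30.2,175],17.58))
print(shift([668.3,30.2,0],[566.5,-135.5,0],17.58))
E
```

```text
[ 467.68732328 -167.70092935  177.3751448 ] [252.2, -127.3, -0.0]
[-147.1, 127.2, -0.0]
```

Emit:
carry_out(
  hand=[0.6,0.6,0.6,0.6,0.6,0.6,0.6,0.6],
  translation=[
    [33,-17,0],
    [67,-34,0],
    [101,-51,0],
    [135,-68,0],
    [170,-86,0],
    [205,-103,0],
    [235,-118,0],
    [252.2,-127.3,0],
  ],
  turn=[0,0,0,0,0,0,0,0],
)

```text
t: 25.5
eef_pos: [670.1, 33.2, 173.8]
ee_rot: [-179.9, 0.0, 17.7]
contact_force: [-0.5, -0.7, -0.8]
width: 0.599
grasp_force: 0.0
```

Emit:
carry_out(
  hand=[0.6,0.6,0.6,0.6,0.6,0.6,0.6,0.6],
  translation=[
    [0,0,0],
    [0,0,10],
    [0,0,22],
    [0,0,34],
    [0,0,44],
    [0,0,49],
    [0,0,50],
    [0,0,50],
  ],
  turn=[0,0,0,0,0,0,0,0],
)

```text
t: 26.17
eef_pos: [667.7, 29.8, 124.1]
ee_rot: [-180.0, 0.1, 17.5]
contact_force: [-0.9, 0.2, -0.2]
width: 0.596
grasp_force: 0.0
```

```bash
python3 - <<'E'
from h import *
im,d=shot("top","t7.png");im2,d2=shot("scene","s7.png");s=robot.get_state();print(s["eef_pos"],s["width"])
a=cv2.resize(im2[130:250,180:390],None,fx=2.3,fy=2.3);b=cv2.resize(im[100:220,220:350],None,fx=2.3,fy=2.3)
cv2.imwrite("pics/c7.png",np.hstack([a,b])[...,::-1])
E
```

```text
[668.77227092  30.02342956 125.59949556] 0.6000523766992466
```

View pics/c7.png

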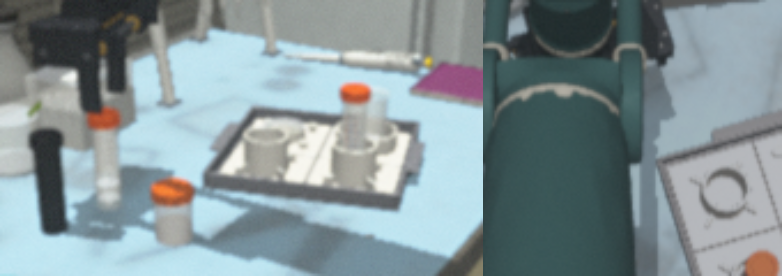

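The first tube stands in its well, and the gripper is over the second cap, clear of the black tube. Lowering and gripping.

Emit:
carry_out(
  hand=[0.6,0.6,0.6,0.6,0.6,0.6,0.6,0.6],
  translation=[
    [0,0,6],
    [0,0,13],
    [0,0,20],
    [0,0,27],
    [0,0,33],
    [0,0,36],
    [0,0,38],
    [0,0,38],
  ],
  turn=[0,0,0,0,0,0,0,0],
)

```text
t: 26.93
eef_pos: [667.9, 30.4, 86.1]
ee_rot: [-180.0, 0.1, 17.6]
contact_force: [-0.4, 0.5, -0.4]
width: 0.601
grasp_force: 0.0
```

Emit:
carry_out(
  hand=[0.55,0.5,0.45,0.4,0.3,0.3,0.3,0.3],
  translation=[
    [0,0,0],
    [0,0,0],
    [0,0,0],
    [0,0,0],
    [0,0,0],
    [0,0,0],
    [0,0,0],
    [0,0,0],
  ],
  turn=[0,0,0,0,0,0,0,0],
)

```text
t: 27.6
eef_pos: [668.7, 30.4, 87.4]
ee_rot: [180.0, -0.0, 17.6]
contact_force: [0.1, 0.5, 2.4]
width: 0.373
grasp_force: 30.0
```

Emit:
carry_out(
  hand=[0.3,0.3,0.3,0.3,0.3,0.3,0.3,0.3],
  translation=[
    [0,0,-4],
    [0,0,-14],
    [0,0,-30],
    [0,0,-50],
    [0,0,-72],
    [0,0,-95],
    [0,0,-112],
    [0,0,-120],
  ],
  turn=[0,0,0,0,0,0,0,0],
)

```text
t: 28.27
eef_pos: [670.0, 30.3, 211.4]
ee_rot: [179.9, -0.3, 17.6]
contact_force: [0.2, -0.9, 0.9]
width: 0.373
grasp_force: 30.0
```

Emit:
carry_out(
  hand=[0.3,0.3,0.3,0.3,0.3,0.3,0.3,0.3],
  translation=[
    [-8,7,0],
    [-24,21,0],
    [-44,38,0],
    [-64,55,0],
    [-84,72,0],
    [-104,90,0],
    [-122,105,0],
    [-135,117,0],
  ],
  turn=[0,0,0,0,0,0,0,0],
)

```text
t: 28.93
eef_pos: [572.1, -123.7, 205.1]
ee_rot: [-179.9, 0.2, 17.5]
contact_force: [-1.2, 0.3, -0.4]
width: 0.373
grasp_force: 30.0
```

Emit:
carry_out(
  hand=[0.3,0.3,0.3,0.3,0.3,0.3,0.3,0.3],
  translation=[
    [-8,7,0],
    [-11,9,0],
    [-12.1,10.2,3],
    [-12.1,10.2,12],
    [-12.1,10.2,24],
    [-12.1,10.2,36],
    [-12.1,10.2,44],
    [-12.1,10.2,47],
  ],
  turn=[0,0,0,0,0,0,0,0],
)

```text
t: 29.6
eef_pos: [565.1, -134.3, 156.8]
ee_rot: [-179.8, 0.2, 17.6]
contact_force: [-0.3, -0.4, 0.1]
width: 0.376
grasp_force: 30.0
```

```bash
python3 - <<'E'
from h import *
im,d=shot("top","t8.png");im2,d2=shot("scene","s8.png");s=robot.get_state();print(s["eef_pos"],s["width"],s["grasp_force"])
a=cv2.resize(im2[120:240,230:390],None,fx=2.4,fy=2.4);b=cv2.resize(im[130:250,285:415],None,fx=2.4,fy=2.4)
cv2.imwrite("pics/c8.png",np.hstack([a,b])[...,::-1])
E
```

```text
[ 565.79705057 -134.68439454  158.23280311] 0.37273161216903694 29.99992581376887
```

View pics/c8.png

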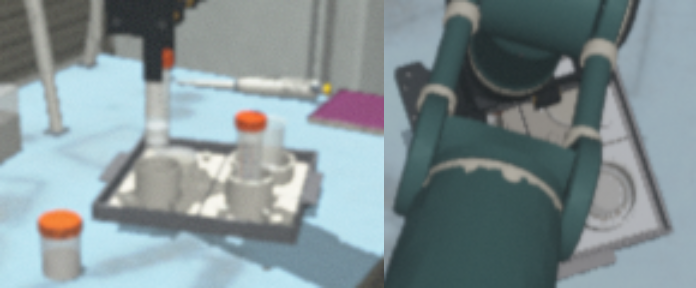

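The second tube is upright over the far well. Lowering.

Emit:
carry_out(
  hand=[0.3,0.3,0.3,0.3,0.3,0.3,0.3,0.3],
  translation=[
    [0,0,8],
    [0,0,18],
    [0,0,28],
    [0,0,38],
    [0,0,48],
    [0,0,56],
    [0,0,61],
    [0,0,64],
  ],
  turn=[0,0,0,0,0,0,0,0],
)

```text
t: 30.37
eef_pos: [566.3, -135.2, 95.3]
ee_rot: [-180.0, 0.0, 17.6]
contact_force: [-1.1, 1.7, 13.9]
width: 0.374
grasp_force: 30.0
```

Emit:
carry_out(
  hand=[0.3,0.3,0.3,0.42,0.45,0.5,0.55,0.6],
  translation=[
    [0,0,0],
    [0,0,1],
    [0,0,1],
    [0,0,1],
    [0,0,1],
    [0,0,1],
    [0,0,1],
    [0,0,1],
  ],
  turn=[0,0,0,0,0,0,0,0],
)

```text
t: 31.03
eef_pos: [566.5, -135.4, 95.0]
ee_rot: [180.0, 0.0, 17.6]
contact_force: [0.8, -0.3, 0.1]
width: 0.593
grasp_force: 0.0
```

Emit:
carry_out(
  hand=[0.6,0.6,0.6,0.6,0.6,0.6,0.6,0.6],
  translation=[
    [0,0,-5],
    [0,0,-15],
    [0,0,-30],
    [0,0,-50],
    [0,0,-70],
    [0,0,-90],
    [0,0,-110],
    [0,0,-120],
  ],
  turn=[0,0,0,0,0,0,0,0],
)

```text
t: 31.7
eef_pos: [568.2, -135.8, 219.2]
ee_rot: [179.8, -0.3, 17.6]
contact_force: [-0.3, 0.4, 1.1]
width: 0.597
grasp_force: 0.0
```

Emit:
carry_out(
  hand=[0.6,0.6,0.6,0.6,0.6,0.6,0.6,0.6],
  translation=[
    [0,-30,0],
    [0,-65,0],
    [0,-100,0],
    [0,-135,0],
    [0,-170,0],
    [0,-205,0],
    [0,-235,0],
    [0,-250,0],
  ],
  turn=[0,0,0,0,0,0,0,0],
)

```text
t: 32.37
eef_pos: [489.7, 105.7, 215.3]
ee_rot: [-179.9, -0.0, 17.7]
contact_force: [1.0, -0.3, 0.6]
width: 0.6
grasp_force: 0.0
```

```bash
python3 - <<'E'
from h import *
im,d=shot("top","t9.png");im2,d2=shot("scene","s9.png");P=cloud("top",d)
for nm,x,y,z0,z1 in[("w1",566.5,-135.5,100,140),("w2",466.3,-167.3,100,140),("bk",497.6,-267.6,60,95),("dish",597.8,-235.7,19,30)]:
    q=P[(np.hypot(P[...,0]-x,P[...,1]-y)<35)&(P[...,2]>z0)&(P[...,2]<z1)]
    print(nm,len(q),((q.min(0)+q.max(0))/2).round(1) if len(q) else "",np.median(q[:,2]) if len(q) else "")
a=cv2.resize(im2[130:250,180:390],None,fx=2.2,fy=2.2);b=cv2.resize(im[130:250,285:415],None,fx=2.2,fy=2.2)
cv2.imwrite("pics/c9.png",np.hstack([a,b])[...,::-1])
E
```

```text
w1 169 [ 568.  -134.5  118.7] 120.81553272676729
w2 178 [ 467.7 -167.   116.7] 120.8601415228751
bk 130 [ 499.4 -268.3   71.7] 73.0330156369439
dish 345 [ 600.5 -237.1   24.4] 23.52683028621891
```

View pics/c9.png

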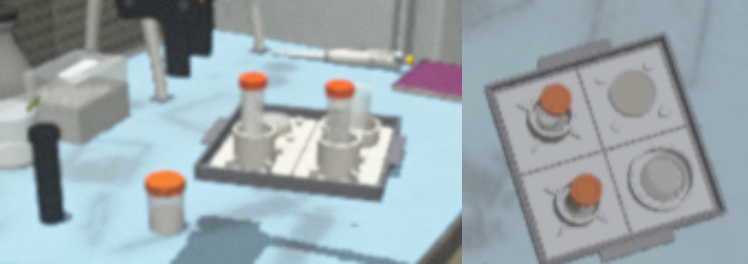

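All four things stand centred on their inserts at the right heights (caps at 121 mm, dish top at 23 mm), and the gripper is clear. Handing in.

```bash
python3 -c "
from cell import robot
print(robot.finish_job())"
```

```text
the job is handed in; nothing more can be done
None
```

The caddy is packed and handed in: both tubes, the larger beaker and the dish stand within about 3 mm of their insert centres by the last depth picture, and the squat pot and smaller beaker were never touched; no verdict came back.

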